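# Hardness check on a sloping clay coping tile

### The arm

A 6-joint arm with a two-finger parallel gripper is mounted at the origin on the work surface. World frame = base frame: x ahead of the robot, y to its left, z up, the work surface at z = 0. Lengths are in mm, angles in rad, forces in N, time in s.
With the tool pointing down it reaches from about 350 to 775 mm from the base axis. Payload 5.5 kg.
Tool frame: the origin (TCP) lies midway between the tips of the shut fingers; the grasp point (between the pads) lies 19 mm behind it; z points along the fingers, y is the direction in which the jaws open and shut (so a half turn about z gives the same grasp; the last joint's range is limited). The gripper opens to 85 mm and grips with 20 to 120 N. Pads are 22 mm wide; open, the fingers measure 114 mm over their backs; the gripper's body (76 mm by 85 mm) begins 54 mm behind the grasp point. The pads swing forward as they close: fully open they stand 13 mm farther back than shut.
Start: joints at [-1.457, 0.313, 0.046, 1.304, 0, 1.431], TCP at [144.367, -556.628, 192.123] pointing down, gripper open.
Joint ranges: [-2.76, 2.76], [-0.86, 1.69], [-1.03, 1.26], [-2.2, 2.34], [-1.47, 1.5], [-3.14, 3.14]. Speed limits (rad/s): [2.57, 2.57, 3.14, 3.14, 3.14, 3.14].

### API

Orientations are given as [roll, pitch, yaw] about the fixed x, y, z axes, in that order (R = Rz(yaw) Ry(pitch) Rx(roll)).
In Python, from plant import ctrl gives the robot as it stands. The module is installed in compiled form; this text tells all that it offers.
- The arm moves only by the tool carry_out, never from a script. Its argument "increments" is a list that holds one entry, the list of rows, each a list of 5 numbers: the shift along the tool's x, y, z in m, then the turn about the tool's z in rad, then the closure in counts, from 0 (fully open) to 255 (shut). In form: [[[x, y, z, spin, jaw], ...]]. A call has exactly 8 rows; each row shifts and turns the pose as measured when the row begins, along the tool's axes as they then stand; what a row does not reach is not made up. A row lasts 1/10 s, in which the tool goes at most 50 mm and 8.59 degrees, less where a joint would pass 70% of its speed; a pose out of reach is approached as far as the arm can. A call is refused whole if a number of a shift passes 0.05 or a number of a turn 0.15, either way. A call with a gripper value outside its range is refused whole. The fingers move at their own pace and stop on an object; "grip_force" is the grip in N (left out, the last holds). Time passes only in rows, so rows that do not move let the fingers close, or fill a call up. It gives the time, the measured TCP pose, the force and the opening at its end, in the units of the state.
- ctrl.observe(): the state, without advancing time (a new reading comes with each control period).
- ctrl.camera(name): name is "side" or "top" or "wrist"; returns a dict with "color" (480x640x3 uint8, red, green, blue), "mtx" (3x3 intrinsics, pixels), "D" ([k1, k2, p1, p2, k3] as OpenCV has them; the pictures are not rectified), "xyz" and "rotation" of the camera in the world. Camera axes: x right, y down, z forward; pixel columns grow to the right and rows downward; lengths in mm; the calibration is good to about 2 mm. A picture is of the moment at which its call begins. There is no depth.
- ctrl.hand_in(): hands the job in, once; it reports no verdict.
The state is a dict: "t": time; "joint_positions": joint angles; "joint_vel": joint speeds; "joint_efforts": joint torques, N m; "tool_pos": TCP position; "eef_rot": TCP orientation; "contact_force": force on the tool from outside, world axes, zero at the start; "moment": the same for the moment, N m; "opening": finger opening in mm.
Only numpy, scipy, OpenCV 4.12 (cv2) and the standard library are available. Lean on these libraries where they do the work, as an engineer would, in place of code of your own. Each camera call takes 0.05 s, during which the arm holds its last target.

### The job

Check how hard the clay coping tile has set: draw the round hardness tester out of the drain hole of the upturned pot, put its plunger tip inside the ring marked on the sloping tile (not on the cross) with the tester square to the tile's face, and press gently until the spring plunger is about half way in. The job finishes while you are holding it there: keep the tester gripped, square and pressed on the ring, do not put it down or let go. Leave the other things on the ledge where they are.

Things in the scene. Friction and masses are not known exactly. Their poses are not given: they have to be found in the camera images.
- tester: Hardness tester: bare aluminium cylinder 30 mm across, 100 mm long, 0.1 to 0.25 kg; below it a dark nose 16 mm across, 22 mm long, and a steel plunger 10 mm across. Origin on the axis at the cylinder's lower end (its shoulder), z from the plunger towards the cylinder. Starts upright, nose down in the pot's drain hole, shoulder resting on the pot: the whole cylinder stands clear above it.
- tester_grip (a point): Point on the tester's axis 60 mm above its origin (40 mm below the cylinder's top), a good place to grip; axes as tester.
- tip (a point): Centre of the flat free end of the plunger: 40 mm from the tester's origin on the nose side while the plunger is fully out (18 mm beyond the nose). It moves with the plunger.
- plunger (a joint): How far the plunger is pushed into the tester, in m: 0 fully out, 0.014 fully in. Its spring pushes back with 1.5 N at first movement, rising by 0.4 N per mm (4.3 N half way in, 7.1 N fully in); beyond that it is rigid.
- pot: Upturned clay flower pot, fixed to the ledge: 110 mm across at its mouth on the ledge, 70 mm across at its base on top, 65 mm high, with a round drain hole 20 mm across in the middle of the top. Origin at the middle of its underside on the ledge, z up. It may stand left or right of the tile.
- tile: Fixed clay coping tile, 150 (x) by 170 (y) by 22 mm thick, far edge propped on a brick so that its face slopes 20 degrees, low edge towards the robot give or take 30 degrees of yaw. Origin at the middle of its underside (26 mm above the ledge); x uphill along the slope, y along the level edge, z square to the face, upward.
- ring (a point): Centre of the pale ring marked on the tile's upper face (24 mm inside, 32 mm outside, in very low relief): 20 mm uphill and 38 mm to +y of the tile's middle, on the face; axes as tile, so z is square to the face. This is the spot to test.
- cross (a point): Centre of the pale cross (30 mm) on the same face, 20 mm downhill and 38 mm to -y of the middle. Not the spot to test.
- jar: Bystander: empty glass jar with a steel screw lid, 60 mm across, 90 mm high, standing between pot and tile; origin under its middle.
- stack: Bystander: stack of clay pots, 112 mm across, 145 mm high, at the left side; origin under its middle.
- scoop: Bystander: blue plastic scoop, 215 mm long, 45 mm high, beyond the tile and pot; origin on the ledge near the blade.
- weeder: Bystander: steel hand weeder with a wooden grip, 320 mm long, 24 mm high, lying near the robot on the right; origin on the ledge at its middle.
- mallet: Bystander: wooden mallet lying down, 275 mm long, head 110 mm wide and 66 mm high, at the far left; origin on the ledge under its handle.
- saucer: Bystander: clay saucer, 120 mm across, 22 mm high, at the right; origin under its middle.
Things that resemble listed ones, but are neither listed nor needed, are in the scene too. Of the things that look like the tester, the smallest one is meant.

How it is judged:
By the outcome, as a careful person would: the job done as asked, in the order asked, and still so for the second after the job is handed in, while the arm keeps its last pose, push and grip.
It also fails if it takes over 42 s, if anything falls off the work surface, if the arm or the gripper's body presses on something with over 40 N, if the wrist force passes 120 N, or if a joint passes its speed limit or range.

## Working session

There is one attempt and no reset: what is moved stays moved. The work goes in short steps, Python scripts to look and compute and a tool call to move; the robot and the scene stay as the last step left them, time stands still between calls to the robot, and variables do not carry over. Pictures are saved under pics/ and viewed, and the job is handed in when it is done.

Besides the shell and the picture viewer there is one more tool, called by a JSON object that holds its "op" and its "data". carry_out: Moves the arm, as the interface text tells. Its arguments: {"type":"object","properties":{"increments":{"type":"array","items":{"type":"array","items":{"type":"array","items":{"type":"number"}}}},"grip_force":{"type":"number"}},"required":["increments"]}

```bash
mkdir -p pics
cat > h.py <<'E'
import numpy as np, cv2, json
from plant import ctrl
def snap(n,f):
    c=ctrl.camera(n); cv2.imwrite('pics/'+f,c['color'][:,:,::-1]); 
    np.savez('pics/'+f+'.npz',**{k:np.array(v) for k,v in c.items()}); return c
E
python3 - <<'E'
from h import *
s=ctrl.observe()
for k,v in s.items(): print(k,np.round(v,4))
for n in ['side','top','wrist']:
    c=snap(n,n+'0.png'); print(n,c['mtx'],c['D'],c['xyz'],c['rotation'])
E
```

```text
t 0.0
joint_positions [-1.4566e+00  3.1400e-01  4.5000e-02  1.3036e+00 -1.0000e-04  1.4312e+00]
joint_vel [ 0.0005  0.0021 -0.0009 -0.0008  0.0003 -0.0005]
joint_efforts [ 1.30000e-03 -4.80631e+01  2.98531e+01  1.94000e-02 -1.00000e-04
  0.00000e+00]
tool_pos [ 144.2807 -555.9798  191.2042]
eef_rot [-3.1397e+00 -2.0000e-04  2.5380e-01]
contact_force [0.3257 0.0616 1.0868]
moment [ 0.0227 -0.0373  0.0068]
opening 85.5788
side [[602.49248338   0.         325.75772632]
 [  0.         602.49248338 225.40895641]
 [  0.           0.           1.        ]] [0.00489797 0.         0.         0.         0.        ] [-368.65127083  814.57990443 1179.97115524] [-2.29938458e+00  1.31780371e-03 -2.28992887e+00]
top [[488.95643717   0.         313.49084778]
 [  0.         488.95643717 237.83532555]
 [  0.           0.           1.        ]] [-0.02303082  0.          0.          0.          0.        ] [ 2.83281437e+02 -4.46442997e-01  1.38402813e+03] [-2.94640467  0.0195587  -1.58137561]
wrist [[367.78473536   0.         320.1639687 ]
 [  0.         367.78473536 233.38452828]
 [  0.           0.           1.        ]] [-0.06262472  0.          0.          0.          0.        ] [ 224.62612996 -534.46534679  373.45745546] [ 2.81275451e+00  1.59981840e-03 -1.31741674e+00]
```

View pics/side0.png

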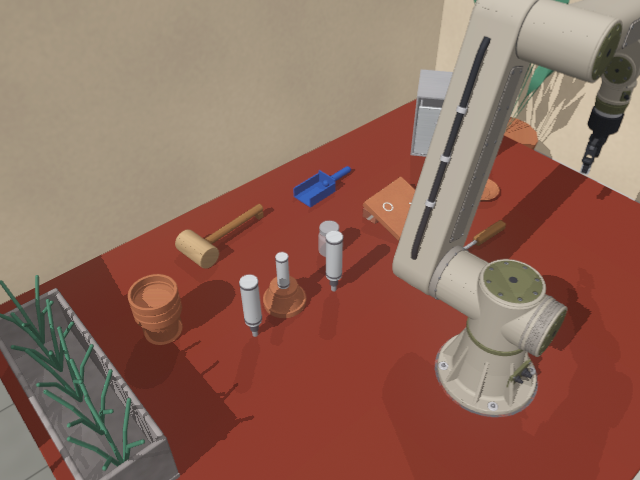

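View pics/top0.png

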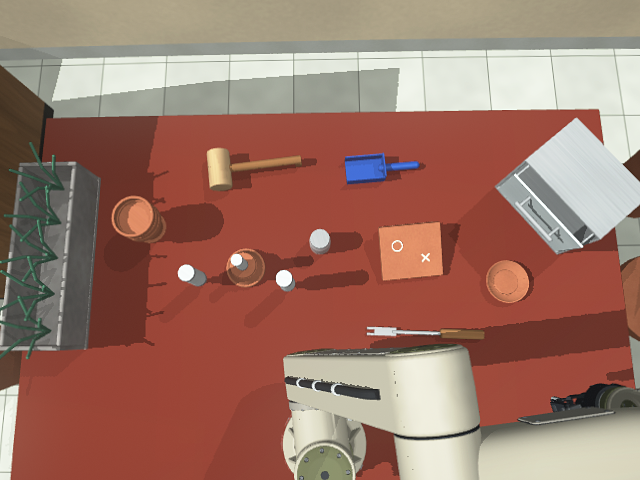

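View pics/wrist0.png

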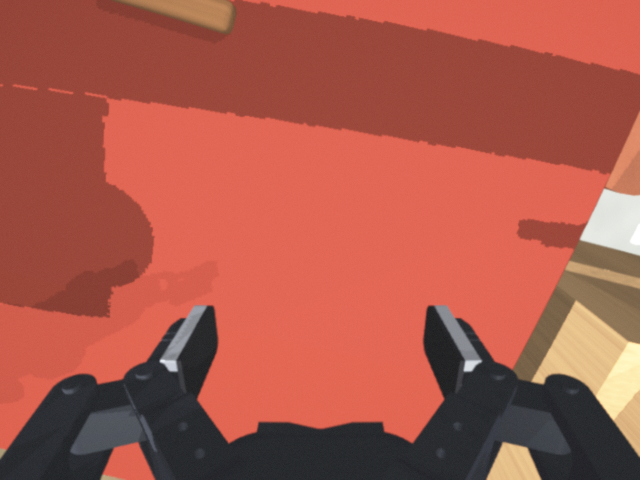

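Run:
```python
from h import *
a=cv2.imread('pics/top0.png')[210:310,160:320]; b=cv2.imread('pics/side0.png')[220:345,220:360]
c=cv2.imread('pics/top0.png')[205:295,365:460]; d=cv2.imread('pics/side0.png')[165:255,350:445]
A=lambda x:cv2.resize(x,(400,300),interpolation=cv2.INTER_CUBIC)
cv2.imwrite('pics/crop0.png',np.vstack([np.hstack([A(a),A(b)]),np.hstack([A(c),A(d)])]))
```

```text
(no output)
```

View pics/crop0.png

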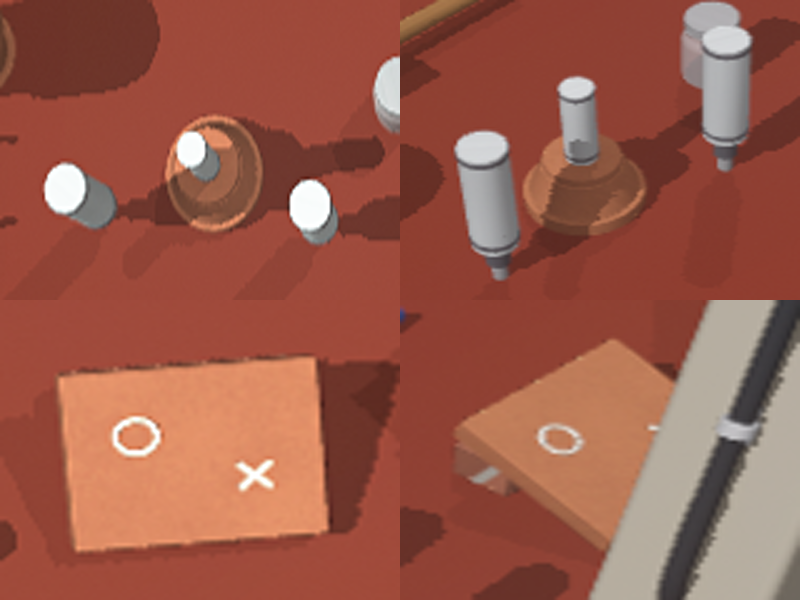

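```bash
cat >> h.py <<'E'
from scipy.spatial.transform import Rotation as R
from scipy.optimize import least_squares
def cam(f): return dict(np.load('pics/'+f+'.npz'))
def w2c(c):
    # try rotation as rotvec or rpy -> camera-to-world
    r=c['rotation']
    return R.from_euler('xyz',r).as_matrix()
def proj(c,P):
    M=w2c(c); P=np.atleast_2d(P); pc=(P-c['xyz'])@M
    rv=np.zeros(3)
    return cv2.projectPoints(pc.astype(float),rv,rv,c['mtx'],c['D'])[0][:,0]
def ray(c,uv):
    n=cv2.undistortPoints(np.array([[uv]],float),c['mtx'],c['D'])[0,0]
    return w2c(c)@np.array([n[0],n[1],1])
def atz(c,uv,z):
    d=ray(c,uv); return c['xyz']+d*(z-c['xyz'][2])/d[2]
def tri(obs):
    A=np.zeros((3,3));b=np.zeros(3)
    for c,uv in obs:
        d=ray(c,uv);d/=np.linalg.norm(d);Q=np.eye(3)-np.outer(d,d);A+=Q;b+=Q@c['xyz']
    return np.linalg.solve(A,b)
E
python3 - <<'E'
from h import *
t,s,w=cam('top0.png'),cam('side0.png'),cam('wrist0.png')
print('base proj',proj(t,[0,0,0]),proj(s,[0,0,0]),'tcp in wrist',proj(w,[144.3,-556,191.2]))
print('tester top',atz(t,(236.4,259.7),165),atz(s,(282,257.5),165),tri([(t,(236.4,259.7)),(s,(282,257.5))]))
print('ring',tri([(t,(397.3,246.1)),(s,(388,206.7))]))
cor=np.array([[75,85],[75,-85],[-75,-85],[-75,85]],float)
im=np.array([[378.8,227.5],[440,222.1],[442.9,274],[383,280]])
pts=np.array([[75,85,22],[75,-85,22],[-75,-85,22],[-75,85,22],[20,38,22],[-20,-38,22]],float)
im=np.vstack([im,[397.3,246.1],[425.6,257.2]])
def Rt(yaw): return R.from_euler('ZY',[yaw,-np.radians(20)]).as_matrix()
def W(p): return np.array([p[0],p[1],26])+pts@Rt(p[2]).T
f=lambda p:np.r_[(proj(t,W(p))-im).ravel(), (proj(s,W(p)[4])-[388,206.7]).ravel()]
o=least_squares(f,[500,-180,0],x_scale=[10,10,.1]);print(o.x,o.fun.round(2)); print('ring',W(o.x)[4],'n',Rt(o.x[2])[:,2])
for nm,uv,z in [('jar',(320,236),90),('bigL',(187,271),150),('bigR',(285,278),150)]: print(nm,atz(t,uv,z))
E
```

```text
base proj [[324.56424596 442.06908916]] [[486.6189115  371.76818786]] tcp in wrist [[322.01280273 269.97546689]]
tester top [471.02785612 216.42708462 165.        ] [470.32180524 220.68538396 165.        ] [472.47095303 217.87148262 161.16334554]
ring [ 521.77250855 -206.54754912   54.10001519]
[ 5.13940361e+02 -2.46297857e+02  8.34560658e-02] [-0.18 -0.14  0.23 -0.67  0.28  0.59 -0.38  0.47 -0.25 -0.69 -0.31 -0.26
  0.95  0.09]
ring [ 522.00289745 -207.49070395   53.51364052] n [-0.34082976 -0.02851053  0.93969262]
jar [544.21614138   4.53096146  90.        ]
bigL [445.80110373 345.39991823 150.        ]
bigR [424.78412386  94.45345455 150.        ]
```

```bash
cat >> h.py <<'E'
def st(show=True):
    s=ctrl.observe(); M=R.from_euler('xyz',s['eef_rot']).as_matrix()
    if show: print('t',round(s['t'],2),'pos',np.round(s['tool_pos'],1),'rot',np.round(s['eef_rot'],4),'z',M[:,2].round(4),'y',M[:,1].round(3),'F',np.round(s['contact_force'],1),'open',round(s['opening'],1),'q',np.round(s['joint_positions'],3))
    return np.array(s['tool_pos']),M
def to(target,n=8,p=None):
    pos,M=st(p is None) 
    if p is not None: pos=np.array(p)
    d=M.T@(np.array(target)-pos); print('total mm',d.round(1),'per row m',(d/n/1000).round(4),'len/row',np.linalg.norm(d)/n); return d
E
python3 - <<'E'
from h import *
to([450,-320,270],8); to([471,100,260],8,[450,-320,270]);
E
```

```text
t 0.15 pos [ 144.3 -556.2  191.4] rot [-3.1402e+00 -2.0000e-04  2.5380e-01] z [-2.0e-04  1.4e-03 -1.0e+00] y [ 0.251 -0.968 -0.001] F [ 0.5 -0.1 -0.2] open 85.4 q [-1.457  0.314  0.045  1.304 -0.     1.431]
total mm [ 355.2 -151.9  -78.3] per row m [ 0.0444 -0.019  -0.0098] len/row 49.27386532138304
total mm [ 125.8 -401.3   10.6] per row m [ 0.0157 -0.0502  0.0013] len/row 52.580444321059126
```

{"op": "carry_out", "data": {"increments": [[[0.044,-0.019,-0.011,0,0],[0.044,-0.019,-0.011,0,0],[0.044,-0.019,-0.011,0,0],[0.044,-0.019,-0.011,0,0],[0.044,-0.019,-0.011,0,0],[0.044,-0.019,-0.011,0,0],[0.044,-0.019,-0.011,0,0],[0.044,-0.019,-0.011,0,0]]]}}

```text
t: 0.95
tool_pos: [449.5, -319.0, 276.9]
eef_rot: [-3.133, 0.001, 0.24]
contact_force: [0.4, -1.7, -0.0]
opening: 85.3
```

```bash
python3 -c "
from h import *
to([471,130,260],8)"
```

```text
t 0.95 pos [ 449.5 -319.   276.9] rot [-3.1334e+00  1.5000e-03  2.3970e-01] z [-0.0034  0.0076 -1.    ] y [ 0.237 -0.971 -0.008] F [ 0.4 -1.7 -0. ] open 85.3 q [-0.765  0.266  0.188  1.5    0.003  2.137]
total mm [ 127.5 -430.9   20.2] per row m [ 0.0159 -0.0539  0.0025] len/row 56.22946837232119
```

{"op": "carry_out", "data": {"increments": [[[0.014,-0.047,0.001,0.02,0],[0.013,-0.047,0.001,0.02,0],[0.012,-0.048,0.001,0.02,0],[0.011,-0.048,0.001,0.02,0],[0.01,-0.048,0.001,0.02,0],[0.009,-0.048,0.001,0.02,0],[0.008,-0.048,0.001,0.02,0],[0.007,-0.048,0.001,0.02,0]]]}}

```text
t: 1.75
tool_pos: [471.8, 79.1, 269.1]
eef_rot: [-3.133, 0.002, 0.073]
contact_force: [1.1, -0.2, 0.0]
opening: 85.4
```

```bash
python3 -c "
from h import *
to([471,218,230],8);snap('wrist','w1.png')"
```

```text
t 1.75 pos [471.8  79.1 269.1] rot [-3.1332e+00  2.4000e-03  7.3300e-02] z [-0.003   0.0082 -1.    ] y [ 0.073 -0.997 -0.008] F [ 1.1 -0.2  0. ] open 85.4 q [-0.008  0.115 -0.019  1.441  0.008  3.061]
total mm [   9.5 -138.2   40.2] per row m [ 0.0012 -0.0173  0.005 ] len/row 18.032363812654303
```

View pics/w1.png

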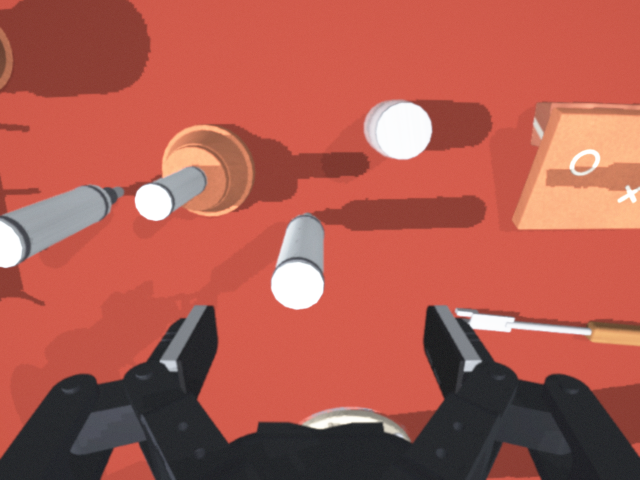

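```bash
python3 -c "
from h import *
w,t,s=cam('w1.png'),cam('top0.png'),cam('side0.png')
print(proj(w,[[471,218,165],[522,-207.5,53.5]]))
print(atz(w,(155,201.5),165), tri([(w,(155,201.5)),(t,(236.4,259.7)),(s,(282,257.5))]), tri([(w,(155,201.5)),(t,(236.4,259.7))]))
for i in range(8):
  y=.073+.08*i; print(round(17.4*np.sin(y),1),round(-17.4*np.cos(y),1))
"
```

```text
[[152.55697115 204.71451559]
 [584.75685234 163.44847788]]
[473.85747877 215.76209991 165.        ] [472.61222892 217.7790411  160.88831739] [472.11755129 217.78631504 159.634357  ]
1.3 -17.4
2.7 -17.2
4.0 -16.9
5.4 -16.6
6.7 -16.1
7.9 -15.5
9.1 -14.8
10.3 -14.0
```

{"op": "carry_out", "data": {"increments": [[[0.001,-0.017,0.003,-0.08,0],[0.003,-0.017,0.003,-0.08,0],[0.004,-0.017,0.003,-0.08,0],[0.005,-0.017,0.003,-0.08,0],[0.007,-0.016,0.003,-0.08,0],[0.008,-0.016,0.003,-0.08,0],[0.009,-0.015,0.003,-0.08,0],[0.01,-0.014,0.003,-0.08,0]]]}}

```text
t: 2.6
tool_pos: [464.6, 234.7, 244.1]
eef_rot: [-3.128, -0.003, 0.753]
contact_force: [0.2, 0.8, 0.5]
opening: 85.4
```

```bash
python3 -c "
from h import *
to([472.3,217.5,106],8);c=snap('wrist','w2.png');w=cam('w2.png');print(proj(w,[[472.3,217.5,165],[472.3,217.5,65]]))"
```

```text
t 2.6 pos [464.6 234.7 244.1] rot [-3.1281e+00 -2.8000e-03  7.5300e-01] z [-0.0072  0.0118 -0.9999] y [ 0.684 -0.73  -0.013] F [0.2 0.8 0.5] open 85.4 q [0.305 0.199 0.021 1.397 0.013 2.693]
total mm [ -6.5  19.7 137.8] per row m [-0.0008  0.0025  0.0172] len/row 17.421002742305912
[[346.69255194 234.61729337]
 [341.20335658 202.53413838]]
```

View pics/w2.png

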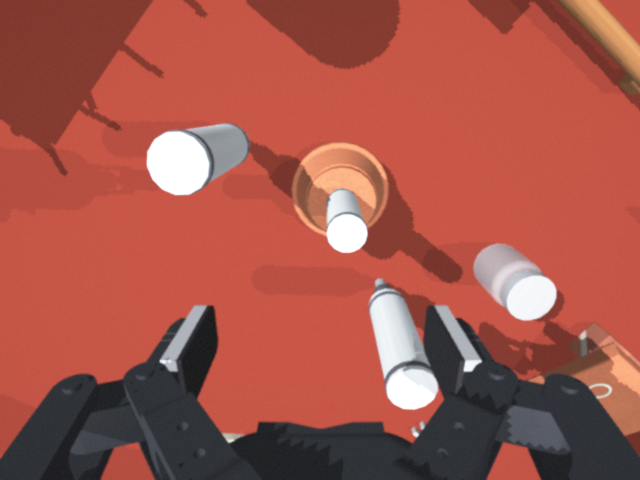

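{"op": "carry_out", "data": {"increments": [[[-0.002,0.005,0.008,0,0],[-0.002,0.005,0.01,0,0],[-0.001,0.005,0.012,0,0],[-0.001,0.004,0.012,0,0],[0,0,0.012,0,0],[0,0,0.008,0,0],[0,0,0,0,0],[0,0,0,0,0]]]}}

```text
t: 3.45
tool_pos: [471.8, 212.1, 173.8]
eef_rot: [-3.126, 0.003, 0.746]
contact_force: [0.5, 0.6, 0.6]
opening: 85.1
```

```bash
python3 -c "
from h import *
to([472.3,217.5,106],8);c=snap('wrist','w3.png');w=cam('w3.png');print(proj(w,[[472.3,217.5,165],[472.3,217.5,65]]))"
```

```text
t 3.45 pos [471.8 212.1 173.8] rot [-3.1258e+00  2.6000e-03  7.4620e-01] z [-0.0126  0.0098 -0.9999] y [ 0.679 -0.734 -0.016] F [0.5 0.6 0.6] open 85.1 q [ 0.259  0.215 -0.129  1.236  0.013  2.654]
total mm [ 4.3 -2.6 67.8] per row m [ 0.0005 -0.0003  0.0085] len/row 8.503892225515497
[[315.77353473 257.66130261]
 [319.02613998 210.24814044]]
```

View pics/w3.png

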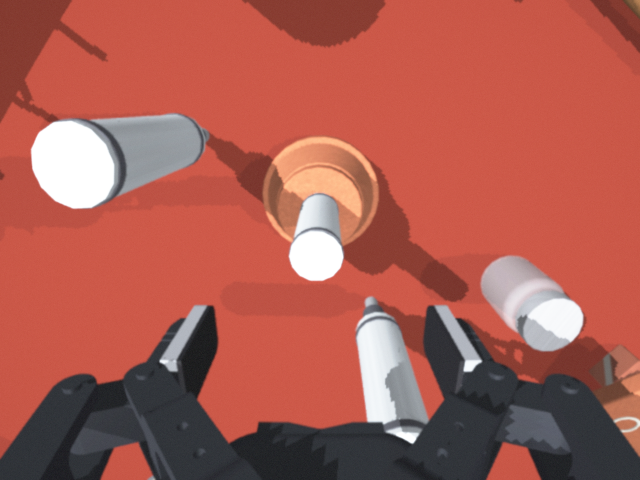

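```bash
python3 -c "
from h import *
w,t,s,w2=cam('w1.png'),cam('top0.png'),cam('side0.png'),cam('w2.png')
p=tri([(w,(297.5,284)),(t,(285,279)),(w2,(411,388))]);print('bigR top',p)
pos,M=st(False); print((M.T@(p-np.array([472.3,217.5,106]))).round(1))
p=tri([(w,(5,243)),(t,(187,271)),(w2,(180,162))]);print('bigL top',p,(M.T@(p-np.array([472.3,217.5,106]))).round(1))
"
```

```text
bigR top [418.79782056  93.25160916 185.98765683]
[-123.9   53.6  -80.5]
bigL top [438.92080643 335.41794019 189.01734136] [  55.4 -110.5  -81.4]
```

{"op": "carry_out", "data": {"increments": [[[0.001,-0.001,0.01,0,0],[0.001,-0.001,0.012,0,0],[0.001,0,0.012,0,0],[0.001,0,0.012,0,0],[0,0,0.012,0,0],[0,0,0.008,0,0],[0,0,0,0,0],[0,0,0,0,0]]]}}

```text
t: 4.3
tool_pos: [472.4, 218.2, 101.9]
eef_rot: [-3.126, 0.002, 0.748]
contact_force: [-0.3, 0.0, 0.1]
opening: 85.4
```

```bash
python3 -c "
from h import *
to([472.3,217.5,106],1);c=snap('wrist','w4.png');w=cam('w4.png');print(proj(w,[[472.3,217.5,165],[472.3,217.5,65]]))"
```

```text
t 4.3 pos [472.4 218.2 101.9] rot [-3.1261e+00  2.3000e-03  7.4780e-01] z [-0.0122  0.0098 -0.9999] y [ 0.68  -0.733 -0.016] F [-0.3  0.   0.1] open 85.4 q [ 0.27   0.261 -0.252  1.067  0.013  2.664]
total mm [-0.6  0.4 -4.1] per row m [-0.0006  0.0004 -0.0041] len/row 4.123375688178608
[[321.50745916 341.6458586 ]
 [323.33485262 247.3382236 ]]
```

View pics/w4.png

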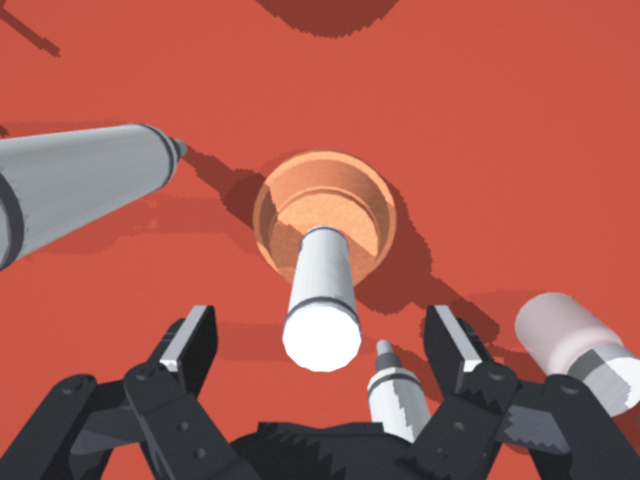

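{"op": "carry_out", "data": {"increments": [[[0.002,0,-0.002,0,150],[0,0,0,0,255],[0,0,0,0,255],[0,0,0,0,255],[0,0,0,0,255],[0,0,0,0,255],[0,0,0,0,255],[0,0,0,0,255]]], "grip_force": 60}}

```text
t: 5.15
tool_pos: [475.8, 220.1, 106.4]
eef_rot: [-3.128, -0.002, 0.748]
contact_force: [0.6, 0.5, 0.7]
opening: 28.1
```

```bash
python3 -c "
from h import *
st()"
```

```text
t 5.15 pos [475.8 220.1 106.4] rot [-3.1281e+00 -1.6000e-03  7.4770e-01] z [-0.008   0.011  -0.9999] y [ 0.68  -0.733 -0.013] F [0.6 0.5 0.7] open 28.1 q [ 0.272  0.261 -0.24   1.075  0.013  2.666]
```

{"op": "carry_out", "data": {"increments": [[[0,0,-0.005,0,255],[0,0,-0.01,0,255],[0,0,-0.015,0,255],[0,0,-0.02,0,255],[0,0,-0.02,0,255],[0,0,-0.02,0,255],[0,0,-0.02,0,255],[0,0,-0.02,0,255]]]}}

```text
t: 5.95
tool_pos: [473.9, 217.7, 241.8]
eef_rot: [-3.125, 0.005, 0.748]
contact_force: [0.8, 0.1, -1.1]
opening: 27.8
```

```bash
python3 -c "
from h import *
st();snap('wrist','w5.png');snap('side','s5.png')
a=cv2.imread('pics/side0.png')
cv2.imwrite('pics/c5.png',np.hstack([cv2.imread('pics/w5.png')[100:480,120:520],cv2.resize(cv2.imread('pics/s5.png')[150:340,200:400],(400,380))]))"
```

```text
t 5.95 pos [473.9 217.7 241.8] rot [-3.1248  0.0048  0.7477] z [-0.015   0.0091 -0.9998] y [ 0.68  -0.733 -0.017] F [ 0.8  0.1 -1.1] open 27.8 q [0.268 0.209 0.029 1.402 0.013 2.662]
```

View pics/c5.png

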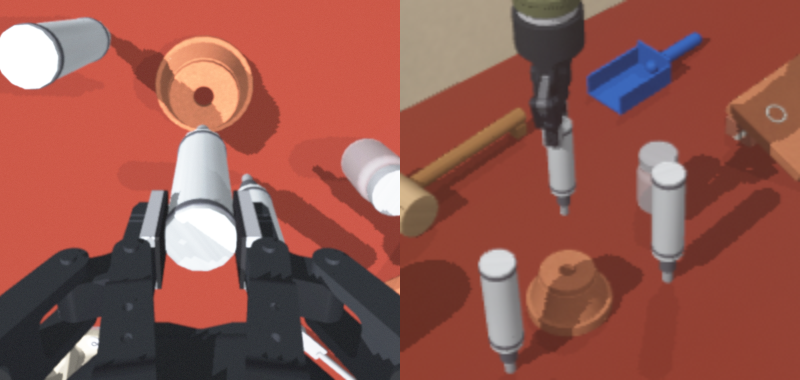

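```bash
python3 -c "
from h import *
to([720,144,290],7)"
```

```text
t 6.05 pos [475.7 218.3 243.9] rot [-3.1274e+00 -3.0000e-04  7.4770e-01] z [-0.0094  0.0106 -0.9999] y [ 0.68  -0.733 -0.014] F [ 1. -0. -1.] open 27.7 q [0.268 0.207 0.031 1.401 0.013 2.662]
total mm [128.6 219.9 -49.2] per row m [ 0.0184  0.0314 -0.007 ] len/row 37.061346726061686
```

{"op": "carry_out", "data": {"increments": [[[0.018,0.031,-0.007,0,255],[0.018,0.031,-0.007,0,255],[0.018,0.031,-0.007,0,255],[0.018,0.031,-0.007,0,255],[0.018,0.031,-0.007,0,255],[0.018,0.031,-0.007,0,255],[0.018,0.031,-0.007,0,255],[0,0,0,0,255]]]}}

```text
t: 6.85
tool_pos: [721.1, 142.2, 280.1]
eef_rot: [-3.121, 0.008, 0.751]
contact_force: [0.2, -0.3, -3.2]
opening: 28.0
```

```bash
python3 -c "
from h import *
to([870,156,290],8)"
```

```text
t 6.85 pos [721.1 142.2 280.1] rot [-3.1212  0.0077  0.7507] z [-0.0195  0.0096 -0.9998] y [ 0.682 -0.731 -0.02 ] F [ 0.2 -0.3 -3.2] open 28.0 q [0.081 0.748 0.976 1.817 0.011 2.471]
total mm [118.2  91.3 -12.7] per row m [ 0.0148  0.0114 -0.0016] len/row 18.737453562926014
```

{"op": "carry_out", "data": {"increments": [[[0.015,0.012,0,0,255],[0.015,0.012,0,0,255],[0.015,0.012,0,0,255],[0.015,0.012,0,0,255],[0.015,0.012,0,0,255],[0.015,0.012,0,0,255],[0,0,0,0,255],[0,0,0,0,255]]]}}

```text
t: 7.65
tool_pos: [792.6, 143.4, 236.8]
eef_rot: [-3.14, -0.023, 0.75]
contact_force: [0.1, 0.5, -2.3]
opening: 27.7
```

```bash
python3 -c "
from h import *
st()"
```

```text
t 7.65 pos [792.6 143.4 236.8] rot [-3.1403 -0.0235  0.7498] z [ 0.0163  0.017  -0.9997] y [ 0.682 -0.732 -0.001] F [ 0.1  0.5 -2.3] open 27.7 q [0.073 0.946 1.262 1.869 0.016 2.465]
```

{"op": "carry_out", "data": {"increments": [[[0.03,0.025,-0.02,0,255],[0.03,0.025,-0.02,0,255],[0.03,0.025,-0.02,0,255],[0,0,0,0,255],[0,0,0,0,255],[0,0,0,0,255],[0,0,0,0,255],[0,0,0,0,255]]]}}

```text
t: 8.45
tool_pos: [836.4, 135.8, 260.0]
eef_rot: [3.077, -0.115, 0.753]
contact_force: [0.7, 0.3, -1.8]
opening: 28.0
```

```bash
python3 -c "
from h import *
st()"
```

```text
t 8.45 pos [836.4 135.8 260. ] rot [ 3.0769 -0.1152  0.7528] z [ 0.1279  0.0312 -0.9913] y [ 0.677 -0.733  0.064] F [ 0.7  0.3 -1.8] open 28.0 q [0.057 0.923 1.265 1.783 0.024 2.451]
```

{"op": "carry_out", "data": {"increments": [[[0.022,0.034,-0.016,0,255],[0.022,0.034,-0.016,0,255],[0.022,0.034,-0.016,0,255],[0.022,0.034,-0.016,0,255],[0,0,0,0,255],[0,0,0,0,255],[0,0,0,0,255],[0,0,0,0,255]]]}}

```text
t: 9.25
tool_pos: [896.1, 76.7, 289.0]
eef_rot: [2.99, -0.22, 0.762]
contact_force: [-0.1, -0.7, -0.8]
opening: 28.1
```

```bash
python3 -c "
from h import *
st();st()"
```

```text
t 9.25 pos [896.1  76.7 289. ] rot [ 2.9904 -0.2203  0.7619] z [ 0.2602  0.0401 -0.9647] y [ 0.659 -0.738  0.147] F [-0.1 -0.7 -0.8] open 28.1 q [-0.021  0.902  1.265  1.671  0.046  2.382]
t 9.25 pos [896.1  76.7 289. ] rot [ 2.9904 -0.2203  0.7619] z [ 0.2602  0.0401 -0.9647] y [ 0.659 -0.738  0.147] F [-0.1 -0.7 -0.8] open 28.1 q [-0.021  0.902  1.265  1.671  0.046  2.382]
```

{"op": "carry_out", "data": {"increments": [[[0.016,0.04,-0.016,0,255],[0.016,0.04,-0.016,0,255],[0,0,0,0,255],[0,0,0,0,255],[0,0,0,0,255],[0,0,0,0,255],[0,0,0,0,255],[0,0,0,0,255]]]}}

```text
t: 10.05
tool_pos: [920.2, 36.0, 309.1]
eef_rot: [2.945, -0.268, 0.773]
contact_force: [-0.0, -0.5, -0.2]
opening: 28.0
```

```bash
python3 -c "
from h import *
st()"
```

```text
t 10.05 pos [920.2  36.  309.1] rot [ 2.9451 -0.2683  0.7729] z [ 0.3225  0.0418 -0.9457] y [ 0.648 -0.738  0.188] F [-0.  -0.5 -0.2] open 28.0 q [-0.072  0.887  1.265  1.623  0.065  2.334]
```

```bash
python3 -c "
from h import *
to([700,-90,290],6);to([478,-211,220],6,[700,-90,290])"
```

```text
t 10.05 pos [920.2  36.  309.1] rot [ 2.9451 -0.2683  0.7729] z [ 0.3225  0.0418 -0.9457] y [ 0.648 -0.738  0.188] F [-0.  -0.5 -0.2] open 28.0 q [-0.072  0.887  1.265  1.623  0.065  2.334]
total mm [-241.8  -53.2  -58.2] per row m [-0.0403 -0.0089 -0.0097] len/row 42.396303775454186
total mm [-253.3  -67.6  -10.4] per row m [-0.0422 -0.0113 -0.0017] len/row 43.7241987411497
```

{"op": "carry_out", "data": {"increments": [[[-0.03,-0.007,-0.009,0,255],[-0.04,-0.009,-0.01,0,255],[-0.04,-0.009,-0.01,0,255],[-0.04,-0.009,-0.01,0,255],[-0.04,-0.009,-0.01,0,255],[-0.04,-0.009,-0.01,0,255],[-0.03,-0.008,-0.004,0,255],[-0.03,-0.008,-0.002,0,255]]], "grip_force": 80}}

```text
t: 10.85
tool_pos: [669.3, -103.6, 274.6]
eef_rot: [2.943, -0.269, 0.783]
contact_force: [0.1, -0.4, -0.8]
opening: 27.2
```

```bash
python3 -c "
from h import *
to([478,-211,220],6)"
```

```text
t 10.85 pos [ 669.3 -103.6  274.6] rot [ 2.9426 -0.2692  0.7828] z [ 0.3242  0.0437 -0.945 ] y [ 0.654 -0.732  0.191] F [ 0.1 -0.4 -0.8] open 27.2 q [-0.349  0.217  0.058  1.114  0.153  2.06 ]
total mm [-218.2  -56.9  -15.1] per row m [-0.0364 -0.0095 -0.0025] len/row 37.675464285989186
```

{"op": "carry_out", "data": {"increments": [[[-0.034,-0.009,-0.002,0,255],[-0.034,-0.009,-0.002,0,255],[-0.034,-0.009,-0.002,0,255],[-0.034,-0.009,-0.002,0,255],[-0.034,-0.009,-0.002,0,255],[-0.03,-0.008,-0.002,0,255],[-0.015,-0.004,0,0,255],[0,0,0,0,255]]]}}

```text
t: 11.65
tool_pos: [472.2, -211.7, 219.4]
eef_rot: [2.933, -0.269, 0.786]
contact_force: [1.0, 0.2, -0.4]
opening: 27.2
```

```bash
python3 -c "
from h import *
p,M=st();
for n in ['wrist','side','top']: snap(n,n[0]+'6.png')
P=[p+M[:,2]*81.4,p+M[:,2]*41.4,p-M[:,2]*58.6,np.array([522,-207.5,53.5])]
for n in 'wst': print(n,proj(cam(n+'6.png'),P).round(1).tolist())
"
```

```text
t 11.65 pos [ 472.2 -211.7  219.4] rot [ 2.9326 -0.2693  0.7863] z [ 0.3308  0.0376 -0.943 ] y [ 0.653 -0.73   0.2  ] F [ 1.   0.2 -0.4] open 27.2 q [-0.747 -0.041 -0.358  1.027  0.255  1.666]
w [[321.3, 225.5], [321.5, 244.2], [322.5, 333.4], [317.2, 204.7]]
s [[397.3, 186.1], [402.3, 177.2], [415.6, 153.4], [389.0, 206.8]]
t [[403.0, 248.0], [406.3, 250.6], [415.5, 257.8], [397.1, 245.4]]
```

View pics/w6.png

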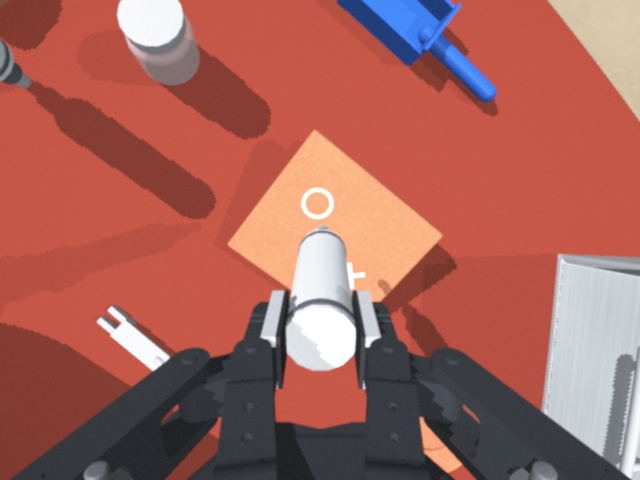

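View pics/s6.png

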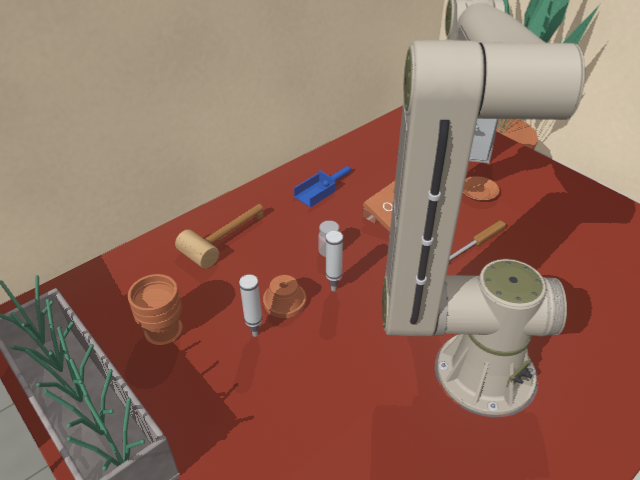

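View pics/t6.png

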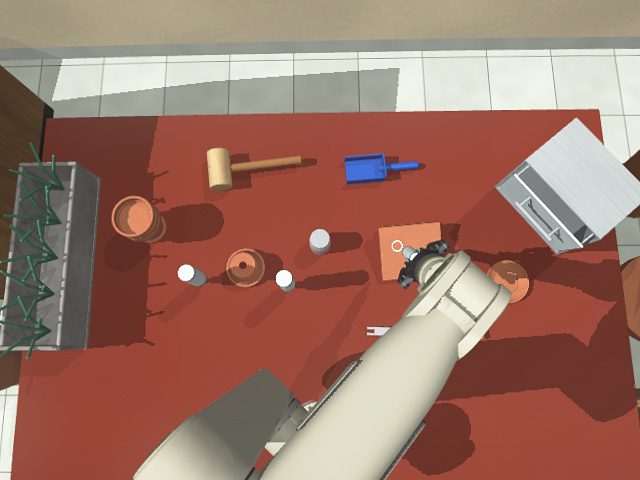

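```bash
python3 -c "
from h import *
a=cv2.imread('pics/w6.png')[190:390,260:380]
cv2.imwrite('pics/c6.png',cv2.resize(a,(360,600),interpolation=cv2.INTER_CUBIC))
b=cv2.resize(a[:80],(800,533),interpolation=cv2.INTER_CUBIC)
cv2.imwrite('pics/c6b.png',b)
"
```

```text
(no output)
```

View pics/c6.png

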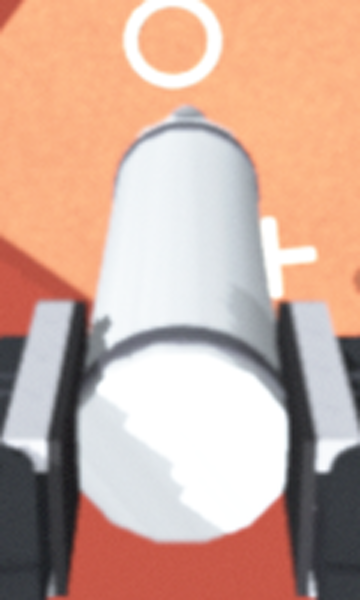

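View pics/c6b.png

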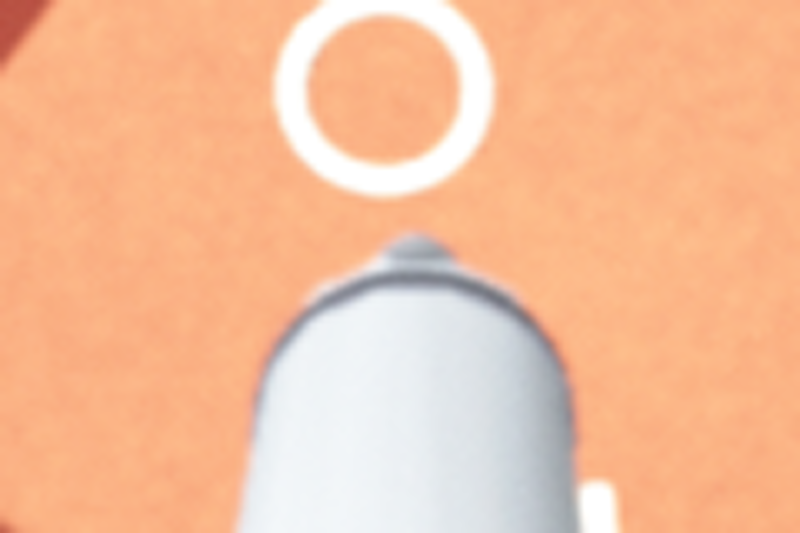

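```bash
cat > fit.py <<'E'
from h import *
def circ(c,M,P,r,n=180):
    a=np.linspace(0,2*np.pi,n); return proj(c,P+r*(np.outer(np.cos(a),M[:,0])+np.outer(np.sin(a),M[:,1])))
def tester(p,M,off,tilt,L=41.4):
    # off: (x,y) mm at grasp in tool axes; tilt (rx,ry): axis = z + tx*x+ty*y
    ax=M[:,2]+tilt[0]*M[:,0]+tilt[1]*M[:,1]; ax/=np.linalg.norm(ax)
    g=p-19*M[:,2]+off[0]*M[:,0]+off[1]*M[:,1]
    return ax,g, lambda s: g+ax*(L+19+s)  # s from origin towards tip
E
python3 - <<'E'
from fit import *
c=cam('w6.png');p,M=st(False)
for off,tilt in [((0,0),(0,0)),((-2,0),(0,0)),((0,0),(.02,0)),((0,0),(-.02,0))]:
    ax,g,f=tester(p,M,off,tilt)
    out=[]
    for s,r in [(-100,15),(0,15),(22,8),(40,5)]:
        q=circ(c,M,f(s),r); out.append([round(v,1) for v in (q[:,0].min(),q[:,0].max(),q[:,1].min(),q[:,1].max())])
    print(off,tilt,out)
E
```

```text
(0, 0) (0, 0) [[np.float64(287.5), np.float64(364.2), np.float64(295.2), np.float64(360.7)], [np.float64(300.5), np.float64(346.9), np.float64(218.9), np.float64(262.5)], [np.float64(312.1), np.float64(334.8), np.float64(219.5), np.float64(241.0)], [np.float64(316.6), np.float64(329.9), np.float64(216.3), np.float64(229.1)]]
(-2, 0) (0, 0) [[np.float64(287.7), np.float64(364.0), np.float64(299.9), np.float64(364.7)], [np.float64(300.6), np.float64(346.8), np.float64(221.9), np.float64(265.2)], [np.float64(312.1), np.float64(334.8), np.float64(222.2), np.float64(243.7)], [np.float64(316.6), np.float64(329.9), np.float64(218.9), np.float64(231.6)]]
(0, 0) (0.02, 0) [[np.float64(287.6), np.float64(364.1), np.float64(297.0), np.float64(362.3)], [np.float64(300.5), np.float64(347.0), np.float64(217.1), np.float64(260.8)], [np.float64(312.1), np.float64(334.9), np.float64(217.2), np.float64(238.9)], [np.float64(316.6), np.float64(330.0), np.float64(213.8), np.float64(226.6)]]
(0, 0) (-0.02, 0) [[np.float64(287.5), np.float64(364.3), np.float64(293.3), np.float64(359.1)], [np.float64(300.6), np.float64(346.9), np.float64(220.7), np.float64(264.2)], [np.float64(312.1), np.float64(334.8), np.float64(221.7), np.float64(243.2)], [np.float64(316.6), np.float64(329.9), np.float64(218.9), np.float64(231.6)]]
```

```bash
python3 -c "
from h import *
a=cv2.imread('pics/w6.png')[290:380,270:370]
b=cv2.resize(a,(660,594),interpolation=cv2.INTER_CUBIC)
for i in range(0,100,10): cv2.putText(b,str(270+i),(int(i*6.6),10),0,.35,(0,0,0)); cv2.line(b,(int((i+.5)*6.6),12),(int((i+.5)*6.6),594),(0,150,0),1)
for i in range(0,90,10): cv2.putText(b,str(290+i),(0,int(i*6.6)),0,.35,(0,0,0)); cv2.line(b,(0,int((i+.5)*6.6)),(660,int((i+.5)*6.6)),(0,150,0),1)
cv2.imwrite('pics/c6c.png',b)
"
```

```text
(no output)
```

View pics/c6c.png

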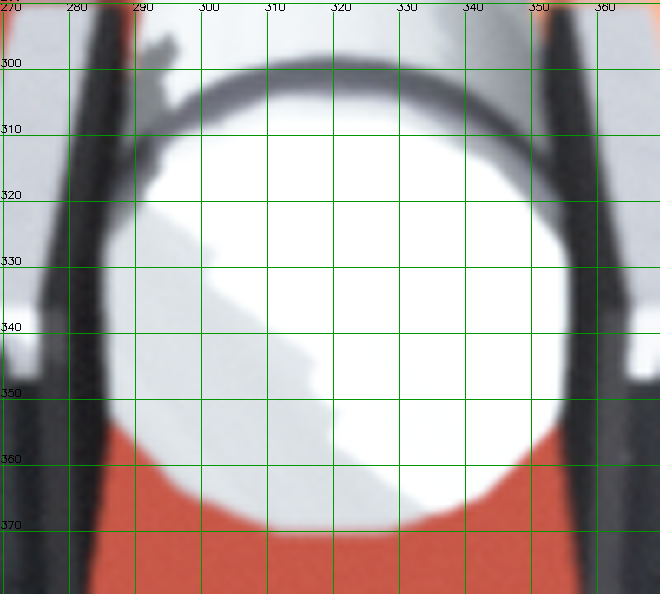

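Run:
```python
from fit import *
p,M=st()
c=cam('w6.png'); print('cam in tool',(M.T@(c['xyz']-p)).round(1), '\n',(M.T@w2c(c)).round(3))
pts=[p+M[:,2]*81.4,p+M[:,2]*41.4,p-M[:,2]*58.6]
print(proj(c,pts).round(1))
c=cam('w4.png')
```

```text
t 11.8 pos [ 474.5 -211.2  220.5] rot [ 2.9304 -0.2702  0.7895] z [ 0.3326  0.0377 -0.9423] y [ 0.655 -0.728  0.202] F [ 0.1  0.5 -1.4] open 27.0 q [-0.744 -0.04  -0.355  1.027  0.256  1.667]
cam in tool [  82.    -1.9 -182. ] 
 [[-0.003 -0.946 -0.325]
 [ 1.    -0.003 -0.002]
 [ 0.001 -0.325  0.946]]
[[323.3 222.8]
 [323.7 241.1]
 [325.9 329.2]]
```

Run:
```python
from fit import *
p,M=st()
c=snap('wrist','w7.png'); np.savez('pics/pose7.npz',p=p,M=M)
st()
g=cv2.cvtColor(c['color'],cv2.COLOR_RGB2GRAY)
for u in (318,320,322,324,326): print(u,'tip',g[214:240,u].tolist(),'\n   top',g[292:308,u].tolist(),g[358:374,u].tolist())
a=c['color'][180:260,270:370,::-1]
b=cv2.resize(a,(750,600),interpolation=cv2.INTER_CUBIC)
for i in range(0,100,10): cv2.putText(b,str(270+i),(int(i*7.5),10),0,.35,(0,0,0)); cv2.line(b,(int((i+.5)*7.5),12),(int((i+.5)*7.5),600),(0,150,0),1)
for i in range(0,80,10): cv2.putText(b,str(180+i),(0,int(i*7.5)),0,.35,(0,0,0)); cv2.line(b,(0,int((i+.5)*7.5)),(750,int((i+.5)*7.5)),(0,150,0),1)
cv2.imwrite('pics/c7.png',b)
```

```text
t 11.8 pos [ 474.5 -211.2  220.5] rot [ 2.9304 -0.2702  0.7895] z [ 0.3326  0.0377 -0.9423] y [ 0.655 -0.728  0.202] F [ 0.1  0.5 -1.4] open 27.0 q [-0.744 -0.04  -0.355  1.027  0.256  1.667]
t 11.85 pos [ 474.7 -211.   220.4] rot [ 2.9305 -0.2701  0.7901] z [ 0.3325  0.0379 -0.9423] y [ 0.655 -0.728  0.202] F [ 0.  -1.  -1.1] open 27.1 q [-0.743 -0.039 -0.355  1.027  0.256  1.667]
318 tip [193, 199, 222, 252, 255, 255, 254, 228, 200, 198, 196, 200, 203, 198, 200, 219, 194, 143, 146, 200, 234, 241, 241, 241, 240, 241] 
   top [242, 241, 241, 240, 240, 227, 179, 125, 107, 108, 117, 141, 181, 222, 239, 247] [222, 224, 223, 222, 223, 224, 225, 224, 225, 224, 224, 213, 180, 138, 120, 121]
320 tip [195, 203, 242, 255, 255, 255, 247, 210, 195, 196, 200, 202, 193, 185, 175, 195, 172, 134, 148, 200, 233, 239, 239, 239, 239, 239] 
   top [241, 241, 240, 240, 239, 225, 173, 122, 109, 109, 118, 140, 174, 218, 237, 245] [237, 227, 224, 223, 222, 223, 224, 224, 224, 224, 223, 213, 179, 138, 120, 121]
322 tip [213, 243, 255, 255, 255, 252, 224, 197, 195, 198, 200, 197, 187, 177, 165, 192, 173, 134, 150, 196, 231, 237, 237, 237, 237, 236] 
   top [239, 240, 240, 240, 239, 225, 176, 125, 108, 109, 114, 140, 174, 216, 236, 245] [254, 242, 227, 225, 223, 222, 222, 222, 223, 224, 222, 213, 180, 138, 121, 121]
324 tip [254, 255, 255, 255, 252, 228, 203, 197, 197, 198, 199, 195, 181, 166, 162, 188, 177, 132, 145, 194, 227, 235, 232, 233, 234, 233] 
   top [238, 238, 239, 239, 237, 228, 193, 130, 106, 104, 112, 133, 171, 217, 236, 244] [255, 254, 250, 235, 226, 225, 223, 223, 221, 222, 222, 210, 177, 136, 122, 122]
326 tip [255, 255, 254, 243, 218, 204, 200, 198, 199, 198, 200, 198, 190, 164, 166, 195, 187, 137, 138, 187, 224, 232, 231, 231, 230, 231] 
   top [234, 235, 235, 235, 234, 229, 196, 134, 104, 104, 108, 131, 169, 213, 231, 243] [255, 255, 255, 252, 238, 227, 225, 224, 223, 221, 221, 211, 178, 138, 121, 120]
```

View pics/c7.png

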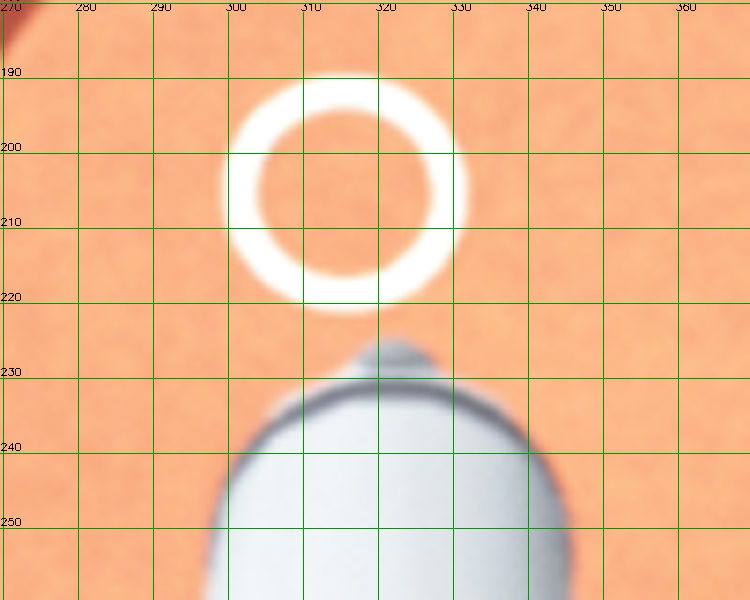

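Run:
```python
from fit import *
c=cam('w7.png');p,M=st(False)
n=np.array([-0.34083,-0.02851,0.93969]);ring=np.array([522,-207.5,53.5])
print('ring pred',proj(c,ring),'obs 315.3 205.3')
def feats(v):
    ax,g,f=tester(p,M,v[:2],v[2:4],v[4] if len(v)>4 else 41.4); A=M
    # orthonormal frame about ax
    x=M[:,0]-ax*(M[:,0]@ax); x/=np.linalg.norm(x); y=np.cross(ax,x); B=np.c_[x,y,ax]
    T=circ(c,B,f(-100),14.8,720);Rm=circ(c,B,f(0),14.9,720);N=circ(c,B,f(22),8);Pt=circ(c,B,f(40),5,720)
    return np.array([T[:,1].min(),T[:,1].max(),Rm[:,1].min(),Pt[:,1].min(),T[T[:,1].argmax(),0],Pt[Pt[:,1].argmin(),0],Rm[:,0].min(),Rm[:,0].max()]),N[:,1].min(),ax,f
obs=np.array([304,369.8,228.5,225,320.5,322.5,297,345.5])
for L in (38,41.4,45):
    o=least_squares(lambda v:(feats(np.r_[v,L])[0]-obs),[0,0,0,0]);F=feats(np.r_[o.x,L])
    print(L,o.x.round(4),o.fun.round(2),'nose apex',F[1],'ax',F[2].round(4),'err deg',np.degrees(np.arccos(-F[2]@n)),'tip',F[3](40).round(1))
```

```text
ring pred [[315.63548642 206.97765523]] obs 315.3 205.3
38 [-1.4235 -0.5215 -0.0282  0.0099] [-0.09  0.27 -0.65  0.44 -0.13 -0.6   1.45 -0.72] nose apex 228.44483469380197 ax [ 0.3197  0.0113 -0.9474] err deg 1.626599358123457 tip [ 498.1 -211.2  146. ]
41.4 [-3.2201 -0.5485 -0.0193  0.0101] [ 0.78 -1.   -0.22  0.35 -0.13 -0.6   1.8  -1.08] nose apex 228.52986441731719 ax [ 0.3259  0.0173 -0.9452] err deg 1.1206390156617956 tip [ 498.6 -211.8  142.5]
45 [-5.189  -0.5783 -0.0098  0.0102] [ 1.66 -2.29  0.21  0.25 -0.13 -0.6   2.16 -1.44] nose apex 228.61820640859466 ax [ 0.3325  0.0237 -0.9428] err deg 0.592692554465927 tip [ 499.1 -212.4  138.8]
```

Run:
```python
from h import *
a=cv2.imread('pics/w7.png')[110:290,210:460]
b=cv2.resize(a,(800,576),interpolation=cv2.INTER_CUBIC)
for i in range(0,250,20): cv2.putText(b,str(210+i),(int(i*3.2),10),0,.35,(0,0,0)); cv2.line(b,(int((i+.5)*3.2),12),(int((i+.5)*3.2),600),(0,150,0),1)
for i in range(0,180,20): cv2.putText(b,str(110+i),(0,int(i*3.2)),0,.35,(0,0,0)); cv2.line(b,(0,int((i+.5)*3.2)),(800,int((i+.5)*3.2)),(0,150,0),1)
cv2.imwrite('pics/c7b.png',b)
```

```text
(no output)
```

View pics/c7b.png

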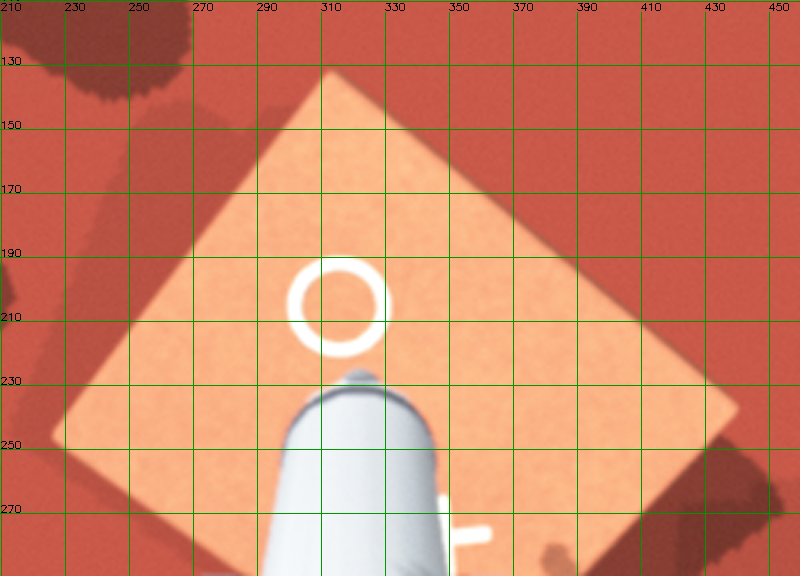

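Run:
```python
from h import *
t,w=cam('top0.png'),cam('w7.png')
pts=np.array([[75,85,22],[75,-85,22],[-75,-85,22],[-75,85,22],[20,38,22],[-20,-38,22]],float)
im=np.array([[378.8,227.5],[440,222.1],[442.9,274],[383,280],[397.3,246.1],[425.6,257.2]])
wi=[0,1,3,4]; wim=np.array([[313,131.5],[440,237],[226,246.5],[315.3,205.3]])
def Rt(yaw,s=20): return R.from_euler('ZY',[yaw,-np.radians(s)]).as_matrix()
def W(p,s): return np.array([p[0],p[1],26])+pts@Rt(p[2],s).T
for nm,f in [('wrist',lambda p:(proj(w,W(p,20)[wi])-wim).ravel()),('both',lambda p:np.r_[(proj(t,W(p,20))-im).ravel()*1.5,(proj(w,W(p,20)[wi])-wim).ravel()])]:
    o=least_squares(f,[514,-246,.08],x_scale=[10,10,.1]);print(nm,o.x,o.fun.round(1),W(o.x,20)[4],Rt(o.x[2])[:,2])
```

```text
wrist [ 5.15280834e+02 -2.45214080e+02  8.66180536e-02] [-0.4 -0.9  2.5  0.5 -2.1  0.6  0.3  0. ] [ 523.22062232 -206.38162801   53.51364052] [-0.34073791 -0.02958809  0.93969262]
both [ 5.14738177e+02 -2.45619073e+02  8.52388801e-02] [-0.7 -0.5 -0.1 -1.5  0.1  0.4 -0.9  0.4 -0.8 -1.4 -0.8 -0.8 -0.3 -0.2
  2.4  1.3 -2.1  1.1  0.3  0.7] [ 522.73151447 -206.79760768   53.51364052] [-0.34077839 -0.02911812  0.93969262]
```

```bash
cat > nav.py <<'E'
from fit import *
n=np.array([-0.3408,-0.0293,0.9397]);ring=np.array([523.1,-206.4,53.5])
def tip(p,M,v=(-3.22,-.55,-.0193,.0101,41.4)):
    ax,g,f=tester(p,M,v[:2],v[2:4],v[4]); return f(40),ax
def go(gap,k=8):
    p,M=st(); T,ax=tip(p,M)
    d=ring+n*gap-T; print('tip height over face',((T-ring)@n).round(2),'lateral',(T-ring-n*((T-ring)@n)).round(2),'ax err deg',np.degrees(np.arccos(-ax@n)).round(2),'ax',ax.round(4))
    dt=M.T@d; print('tool delta mm',dt.round(2),'per row',(dt/k).round(2))
    s=ctrl.observe(); print('F.n',np.array(s['contact_force'])@n)
E
python3 -c "
from nav import *
go(15)"
```

```text
t 11.85 pos [ 474.7 -211.   220.4] rot [ 2.9305 -0.2701  0.7901] z [ 0.3325  0.0379 -0.9423] y [ 0.655 -0.728  0.202] F [ 0.  -1.  -1.1] open 27.1 q [-0.743 -0.039 -0.355  1.027  0.256  1.667]
tip height over face 92.13 lateral [ 6.87 -2.72  2.4 ] ax err deg 1.08 ax [ 0.3259  0.0173 -0.9452]
tool delta mm [-3.41 -6.02 77.21] per row [-0.43 -0.75  9.65]
F.n -1.0349346450529857
```

{"op": "carry_out", "data": {"increments": [[[0,-0.001,0.008,0,255],[-0.001,-0.001,0.012,0,255],[-0.001,-0.001,0.014,0,255],[-0.001,-0.001,0.014,0,255],[0,-0.001,0.014,0,255],[0,-0.001,0.01,0,255],[0,0,0.003,0,255],[0,0,0,0,255]]]}}

```text
t: 12.65
tool_pos: [500.6, -201.7, 144.1]
eef_rot: [2.928, -0.271, 0.802]
contact_force: [-0.1, 0.1, -1.1]
opening: 27.3
```

Run:
```python
from nav import *
go(3)
c=snap('wrist','w8.png'); go(3)
T,ax=tip(*st(False)); print(proj(c,[T,ring]))
a=c['color'][180:280,260:380,::-1]
b=cv2.resize(a,(720,600),interpolation=cv2.INTER_CUBIC)
for i in range(0,120,10): cv2.putText(b,str(260+i),(int(i*6),10),0,.35,(0,0,0)); cv2.line(b,(int((i+.5)*6),12),(int((i+.5)*6),600),(0,150,0),1)
for i in range(0,100,10): cv2.putText(b,str(180+i),(0,int(i*6)),0,.35,(0,0,0)); cv2.line(b,(0,int((i+.5)*6)),(750,int((i+.5)*6)),(0,150,0),1)
cv2.imwrite('pics/c8.png',b)
```

```text
t 12.65 pos [ 500.6 -201.7  144.1] rot [ 2.9278 -0.271   0.8015] z [ 0.3344  0.0404 -0.9416] y [ 0.663 -0.721  0.204] F [-0.1  0.1 -1.1] open 27.3 q [-0.689  0.034 -0.476  0.819  0.246  1.71 ]
tip height over face 11.25 lateral [5.43 4.45 2.11] ax err deg 0.88 ax [ 0.328   0.0197 -0.9445]
tool delta mm [-7.31 -0.72  8.23] per row [-0.91 -0.09  1.03]
F.n -1.0464981458424845
t 12.7 pos [ 500.6 -201.8  144.4] rot [ 2.9276 -0.2711  0.8014] z [ 0.3346  0.0402 -0.9415] y [ 0.662 -0.721  0.205] F [ 0.1  0.8 -0.8] open 27.3 q [-0.689  0.033 -0.476  0.819  0.246  1.71 ]
tip height over face 11.53 lateral [5.53 4.35 2.14] ax err deg 0.88 ax [ 0.3283  0.0196 -0.9444]
tool delta mm [-7.32 -0.86  8.52] per row [-0.91 -0.11  1.06]
F.n -0.7659580963998159
[[322.090281   232.2061569 ]
 [320.95842995 236.31008376]]
```

View pics/c8.png

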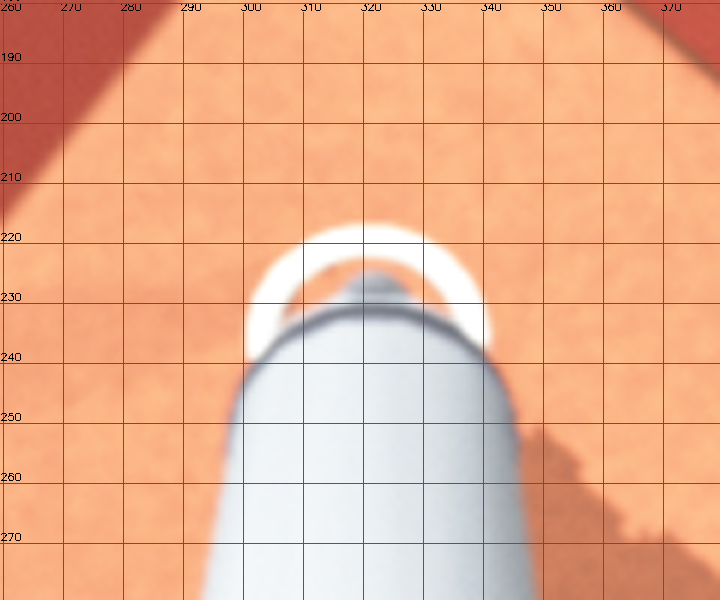

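Run:
```python
from nav import *
c=cam('w8.png'); z=n; x=np.array([1,0,0])-z*z[0]; x/=np.linalg.norm(x); B=np.c_[x,np.cross(z,x),z]
for r in (16,12):
    q=circ(c,B,ring,r); print(r,q.min(0),q.max(0))
p,M=st(False); T,ax=tip(p,M); q=circ(c,M,T,5); print('tip',q.min(0),q.max(0))
```

```text
16 [300.77237896 216.88686564] [341.17063202 255.05791417]
12 [305.81732338 221.80684813] [336.11499256 250.43328686]
tip [315.47665271 225.90406404] [328.70347228 238.43460052]
```

{"op": "carry_out", "data": {"increments": [[[-0.002,0,0,0,255],[-0.002,0,0,0,255],[-0.002,0,0,0,255],[-0.001,0,0,0,255],[0,0,0,0,255],[0,0,0,0,255],[0,0,0,0,255],[0,0,0,0,255]]]}}

```text
t: 13.5
tool_pos: [496.5, -208.8, 145.2]
eef_rot: [2.923, -0.271, 0.801]
contact_force: [-0.0, 0.1, -0.4]
opening: 27.3
```

Run:
```python
from nav import *
go(3)
```

```text
t 13.5 pos [ 496.5 -208.8  145.2] rot [ 2.9225 -0.2713  0.8015] z [ 0.3381  0.0367 -0.9404] y [ 0.661 -0.721  0.209] F [-0.   0.1 -0.4] open 27.3 q [-0.708  0.03  -0.479  0.82   0.25   1.693]
tip height over face 13.93 lateral [ 2.54 -2.94  0.83] ax err deg 0.87 ax [ 0.3318  0.0161 -0.9432]
tool delta mm [ 0.08 -3.89 10.96] per row [ 0.01 -0.49  1.37]
F.n -0.35450140367505656
```

{"op": "carry_out", "data": {"increments": [[[0,-0.001,0.002,0,255],[0,-0.001,0.002,0,255],[0,-0.001,0.002,0,255],[0,-0.001,0.002,0,255],[0,0,0.002,0,255],[0,0,0,0,255],[0,0,0,0,255],[0,0,0,0,255]]]}}

```text
t: 14.3
tool_pos: [497.2, -204.7, 133.5]
eef_rot: [2.924, -0.271, 0.802]
contact_force: [0.1, -0.1, -1.5]
opening: 27.1
```

Run:
```python
from nav import *
go(3)
```

```text
t 14.3 pos [ 497.2 -204.7  133.5] rot [ 2.9236 -0.2713  0.8017] z [ 0.3374  0.0376 -0.9406] y [ 0.661 -0.721  0.208] F [ 0.1 -0.1 -1.5] open 27.1 q [-0.7    0.036 -0.502  0.789  0.249  1.701]
tip height over face 2.6 lateral [-0.75  0.91 -0.24] ax err deg 0.85 ax [ 0.3311  0.017  -0.9435]
tool delta mm [-0.06  1.2  -0.41] per row [-0.01  0.15 -0.05]
F.n -1.4689686274710885
```

{"op": "carry_out", "data": {"increments": [[[0,0.0005,0.001,0,255],[0,0.0005,0.001,0,255],[0,0,0.001,0,255],[0,0,0.001,0,255],[0,0,0,0,255],[0,0,0,0,255],[0,0,0,0,255],[0,0,0,0,255]]]}}

```text
t: 15.1
tool_pos: [499.6, -205.7, 130.6]
eef_rot: [2.922, -0.271, 0.802]
contact_force: [-1.8, 0.2, 0.8]
opening: 27.7
```

Run:
```python
from nav import *
go(-7)
c=snap('wrist','w9.png')
T,ax=tip(*st(False)); print(proj(c,[T,ring]))
a=c['color'][180:280,260:380,::-1]
b=cv2.resize(a,(720,600),interpolation=cv2.INTER_CUBIC)
cv2.imwrite('pics/c9.png',b)
fs=[]
for _ in range(5):
    s=ctrl.observe(); fs.append(np.array(s['contact_force'])@n)
print(np.round(fs,2))
```

```text
t 15.1 pos [ 499.6 -205.7  130.6] rot [ 2.9225 -0.2715  0.8018] z [ 0.3382  0.0369 -0.9403] y [ 0.661 -0.721  0.209] F [-1.8  0.2  0.8] open 27.7 q [-0.698  0.043 -0.503  0.779  0.248  1.703]
tip height over face -0.95 lateral [ 0.51 -0.21  0.18] ax err deg 0.85 ax [ 0.3319  0.0163 -0.9432]
tool delta mm [-0.27 -0.48  6.05] per row [-0.03 -0.06  0.76]
F.n 1.3924495908341006
[[321.90378553 232.0449451 ]
 [321.19734568 232.77084534]]
[0.7 0.7 0.7 0.7 0.7]
```

View pics/c9.png

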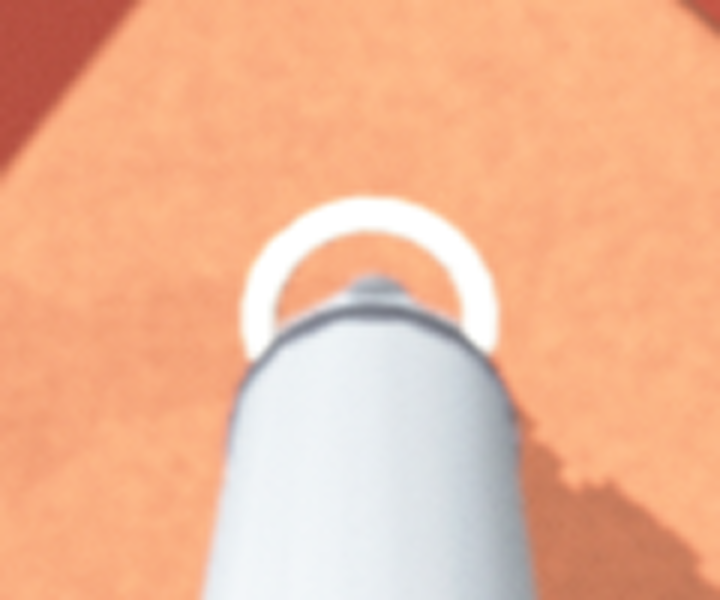

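{"op": "carry_out", "data": {"increments": [[[0,0,0.001,0,255],[0,0,0.001,0,255],[0,0,0.001,0,255],[0,0,0.001,0,255],[0,0,0.001,0,255],[0,0,0,0,255],[0,0,0,0,255],[0,0,0,0,255]]]}}

```text
t: 15.95
tool_pos: [501.4, -205.5, 125.9]
eef_rot: [2.922, -0.271, 0.802]
contact_force: [-2.6, 0.5, 2.4]
opening: 27.1
```

Run:
```python
from nav import *
go(-7)
```

```text
t 15.95 pos [ 501.4 -205.5  125.9] rot [ 2.9221 -0.2715  0.8018] z [ 0.3385  0.0367 -0.9403] y [ 0.661 -0.721  0.21 ] F [-2.6  0.5  2.4] open 27.1 q [-0.695  0.049 -0.509  0.766  0.247  1.706]
tip height over face -5.94 lateral [ 0.65 -0.2   0.23] ax err deg 0.86 ax [ 0.3321  0.016  -0.9431]
tool delta mm [-0.36 -0.61  1.07] per row [-0.05 -0.08  0.13]
F.n 3.0672274155283294
```

Run:
```python
from nav import *
f=[];h=[]
for i in range(8):
    c=ctrl.camera('wrist'); s=ctrl.observe(); f.append(np.array(s['contact_force'])@n)
    p,M=st(False); T,ax=tip(p,M); h.append((T-ring)@n)
print(np.round(f,2),np.mean(f),np.round(h,2),s['t'])
cv2.imwrite('pics/w10.png',c['color'][:,:,::-1])
cv2.imwrite('pics/c10.png',cv2.resize(c['color'][180:280,260:380,::-1],(720,600),interpolation=cv2.INTER_CUBIC))
```

```text
[2.85 2.6  2.54 1.84 2.11 2.7  2.44 2.8 ] 2.486256335992503 [-5.93 -5.94 -5.94 -5.95 -5.96 -5.94 -5.96 -5.94] 16.35
```

View pics/c10.png

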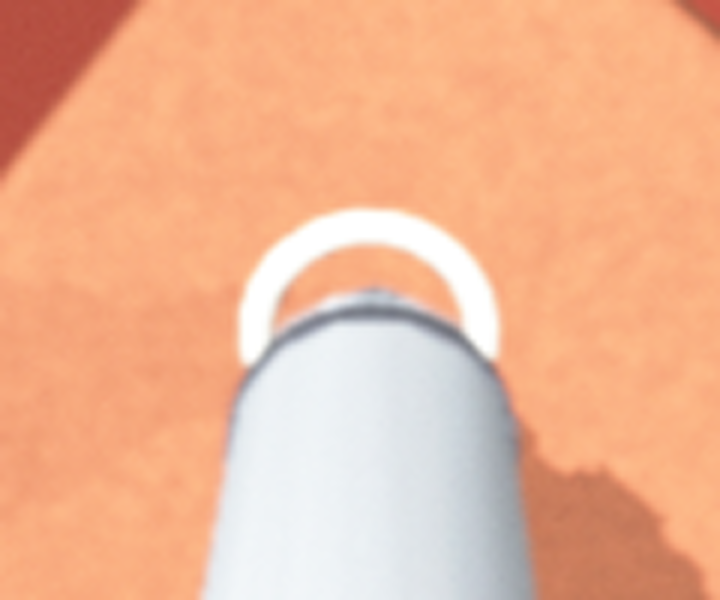

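View pics/w10.png

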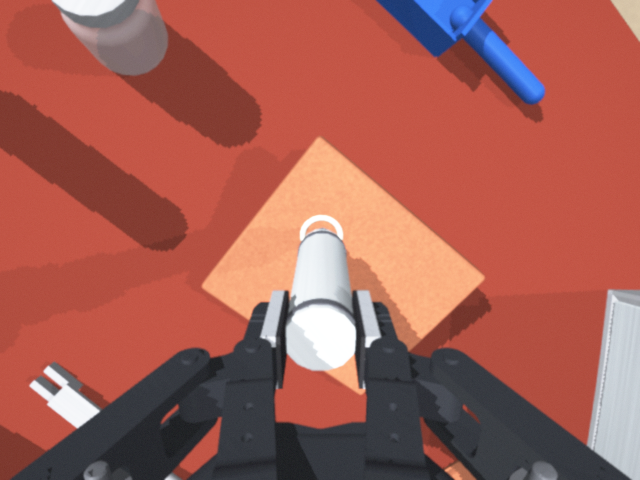

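{"op": "carry_out", "data": {"increments": [[[0,0,0.0006,0,255],[0,0,0.0006,0,255],[0,0,0.0003,0,255],[0,0,0,0,255],[0,0,0,0,255],[0,0,0,0,255],[0,0,0,0,255],[0,0,0,0,255]]]}}

```text
t: 17.15
tool_pos: [501.9, -205.5, 124.5]
eef_rot: [2.922, -0.271, 0.802]
contact_force: [-1.7, 0.9, 2.7]
opening: 27.2
```

Run:
```python
from nav import *
f=[];h=[]
for i in range(10):
    c=ctrl.camera('top' if i<1 else 'wrist'); s=ctrl.observe(); f.append(np.array(s['contact_force'])@n)
    if i==0: cv2.imwrite('pics/t11.png',c['color'][:,:,::-1])
    p,M=st(False); T,ax=tip(p,M); h.append((T-ring)@n)
print(np.round(f,2),np.mean(f),np.round(h,2),s['t']); go(-7)
cv2.imwrite('pics/w11.png',c['color'][:,:,::-1])
cv2.imwrite('pics/c11.png',np.hstack([cv2.resize(c['color'][180:280,260:380,::-1],(480,400),interpolation=cv2.INTER_CUBIC),cv2.resize(cv2.imread('pics/t11.png')[100:350,100:300],(320,400))]))
```

```text
[3.31 3.09 3.79 3.7  3.37 3.63 3.22 3.51 4.72 3.21] 3.5554460990505903 [-7.44 -7.45 -7.43 -7.46 -7.47 -7.46 -7.47 -7.46 -7.44 -7.47] 17.65
t 17.65 pos [ 501.9 -205.5  124.5] rot [ 2.922  -0.2715  0.8018] z [ 0.3385  0.0366 -0.9402] y [ 0.661 -0.721  0.21 ] F [-2.2  0.8  2.6] open 27.2 q [-0.694  0.051 -0.511  0.762  0.247  1.707]
tip height over face -7.47 lateral [ 0.69 -0.2   0.25] ax err deg 0.86 ax [ 0.3322  0.016  -0.9431]
tool delta mm [-0.39 -0.65 -0.47] per row [-0.05 -0.08 -0.06]
F.n 3.2081146470763704
```

View pics/c11.png

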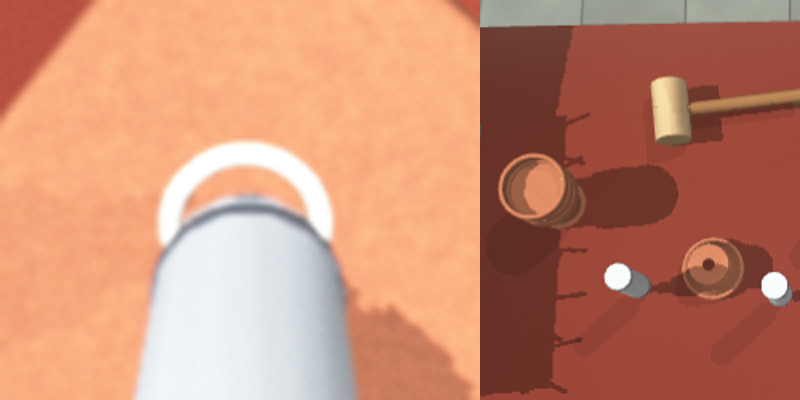

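```bash
python3 -c "
from h import *
st(); print(ctrl.hand_in()); st()"
```

```text
t 17.65 pos [ 501.9 -205.5  124.5] rot [ 2.922  -0.2715  0.8018] z [ 0.3385  0.0366 -0.9402] y [ 0.661 -0.721  0.21 ] F [-2.2  0.8  2.6] open 27.2 q [-0.694  0.051 -0.511  0.762  0.247  1.707]
the job is handed in; nothing more can be done
None
the job is handed in; nothing more can be done
```

I drew the smallest tester out of the pot and pressed its tip inside the ring on the tile. I handed the job in at about 17.7 s with the tester still gripped and pressed.

- **Tilting:** The moves have no tilt command, so I pushed the arm past its outer reach until the tool leaned to the tile's slope. I then carried it back to the ring with that lean.
- **Position:** The estimated tip centre is about 0.8 mm from the ring centre. The last wrist picture agrees, with the tester standing over the ring and clear of the cross.
- **Squareness:** The tester axis came out about 0.9° off the tile's normal. That depends on my camera fit of the tester in the jaws, which I trust to about 1°.
- **Plunger depth:** Geometry gives about 7.5 mm. The averaged spring force was about 4.6 N after correcting for the tester's weight, which gives about 7.7 mm. Half way is 7 mm, so I am slightly past it.
- **Other objects:** The last pictures show the mallet, stack, pot and the two larger testers where they were. I did not look at every other object after the final press.

**Joint 3 range:** while I was tilting the tool, joint 3 read up to 1.265 rad against its listed 1.26. It was resting on its limit, so this may be rounding or noise. I could not rule out a small overrun.

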